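# Rig the raking light

### The arm

A 6-joint arm with a two-finger parallel gripper is mounted at the origin on a cart in front of the work surface, level with it; the furniture and walls round the work are solid. World frame = base frame: x ahead of the robot, y to its left, z up, the work surface at z = 0. Lengths are in m, angles in degrees, forces in N, time in s.
With the tool pointing down it reaches from about 0.3 to 0.775 m from the base axis. Payload 14.6 kg.
Tool frame: the origin (TCP) lies on the centre line of the jaws, within the pads' length; the fingertips stand 8 mm ahead of it and the grasp point (between the pads) lies 11 mm behind it; z points along the fingers, y is the line along which they close (so a half turn about z gives the same grasp; the last joint's range is limited). The gripper opens to 94 mm and grips with 3 to 60 N. Pads are 16 mm wide; open, the fingers measure 119 mm over their backs; the gripper's body (75 mm by 177 mm) begins 78 mm behind the grasp point.
Start: joints at [62.705, 17.183, 87.147, -0, 75.671, -3.816], TCP at [0.219, 0.504, 0.213] pointing down, gripper open.
Joint ranges: [-173.82, 173.82], [-45.26, 126.66], [13.44, 144.39], [-59.66, 239.66], [0, 175.72], [-146.38, 146.38]. Speed limits (degrees/s): [127.2, 127.2, 147.25, 180, 180, 180].

### API

Orientations are given as a 3x3 rotation matrix whose columns are the frame's x, y, z axes.
In Python, from plant import readout, cams, order gives the robot as it stands.
- The arm moves only by the shell command python3 -m creep 'ROWS' [FORCE]. ROWS is a JSON object whose one key "commands" holds a list of rows, each an object with "rot": the turn, a rotation vector about the tool's x, y, z in degrees, a list of three; "travel": the shift along the tool's x, y, z in units of 25 mm (1.0 is 25 mm), a list of three; "claw": the finger opening in mm, from 0 to 94. In form: {"commands": [{"rot": [ax, ay, az], "travel": [dx, dy, dz], "claw": claw}, ...]}. A call has exactly 8 rows; each row shifts and turns the commanded pose from where the row before left it, along the tool's axes as they then stand; what a row does not reach is not made up. A row lasts 1/10 s, in which the tool goes at most 50 mm and 8.59 degrees, less where a joint would pass 70% of its speed; a pose out of reach is approached as far as the arm can. A call is refused whole if a number of a shift passes 1 or a number of a turn 8.59, either way. A call with a gripper value outside its range is refused whole. The fingers move at their own pace and stop on an object; FORCE is the grip in N (left out, the last holds). Time passes only in rows, so rows that do not move let the fingers close, or fill a call up. It gives the time, the measured TCP pose, the force, the opening and the grip force at its end, in the units of the state.
- readout.observe(): the state, without advancing time (a new reading comes with each control period).
- cams.snapshot(name): name is "side" or "top"; returns a dict with "color" (384x512x3 uint8, blue, green, red), "fx", "fy", "cx", "cy" (pixels), "origin" and "attitude" of the camera in the world. Camera axes: x right, y down, z forward; pixel columns grow to the right and rows downward; lengths in m; the calibration is good to about 2 mm. A picture is of the moment at which its call begins. There is no depth.
- order.finish_job(): hands the job in; it is judged then, once.
The state is a dict: "time_s": time; "qpos": joint angles; "qvel": joint speeds; "tau": joint torques, N m; "ee_pos": TCP position; "tool_rot": TCP orientation; "ft_force": force on the tool from outside, world axes, zero at the start; "wrist_torque": the same for the moment, N m; "grip_width": finger opening in m; "grip_force": force on a finger pad.
Only numpy, scipy, OpenCV 4.12 (cv2) and the standard library are available. Lean on these libraries where they do the work, as an engineer would, in place of code of your own. Each camera call takes 0.05 s, during which the arm holds its last target. There are 200 camera calls.

### The job

Rig the raking light: hang the loose lampholder over the light bar between its posts, legs straddling the bar and plate flat on top, and let go of it. Then fit the LED lamp: pins into the slots, push down against the spring, twist clockwise (seen from above) a quarter turn to the stop, and ease off so that the pins rise into the end notches. The bar is about to be switched on for a test, so finish while still gripping the lamp there, upright and still, touching the lampholder no more, and leave the hardwood block, tape roll and dark bridge blank where they lie.

Things in the scene. Friction and masses are not known exactly. Their poses are not given: they have to be found in the camera images.
- light_bar: fixed aluminium light bar 30 wide, 20 high, 300 mm long, copper strips in its flanks, flat top 85 mm above the bench. Origin on the bench under its middle; y along the bar, x across, z up. Posts under it at y = +-136 mm, no wider than the bar, on foot plates 100 x 50 x 6 mm. Black supply unit 56 x 40 x 80 mm at the -y end (y -150 to -190 mm).
- lampholder: loose lampholder, 0.3-0.4 kg, upright on its legs. Origin on the socket axis level with the leg ends, z up. Steel saddle: plate 42 (x) by 84 (y) mm, z 26-30 mm; two legs 84 mm long in y, 34 mm apart inside (2 mm play each side of the bar), the lowest 9 mm flared to 40 mm. Its y goes along the bar's y, either way round; hung flat, its origin is 59 mm above the bench.
- lampholder_grip (a point): grip height on the lampholder's axis, z = 53 mm: black square housing 42 x 42 mm, z 30-58 mm, with flats across its x and its y to grip from above; axes as the lampholder's.
- lampholder_mouth (a point): middle of the socket's open top, z = 84 mm on the lampholder's axis. Steel ring, outside 41, bore 30.4 mm, z 58-84 mm; two slots 9 mm wide, open at the top, on its +x and -x side (white tick below each). White spring contact in the bore, top at z 78 mm at rest; pushes up 2 N at first, 7 N with the lamp in the notches, 10 N when pushed down.
- lampholder_notch (a point): one end notch (lampholder frame x 2, y -18, z 74 mm); the other lies across the bore. From each slot's foot a track runs clockwise seen from above: floor z 62 mm, ledge over it z 72 mm, raised to z 76 mm from 66 degrees on: the notch. The pin stops 87 degrees from the slot (about 74-87 in the notch).
- lamp: loose white LED stick lamp, 0.1-0.16 kg, 106 mm tall, upright on its cap. Origin at the middle of the cap's underside, z up. Steel cap 28 mm diameter, z 0-30 mm, lower rim chamfered 3 mm; brass pins 4.4 mm thick stick out along +x and -x to 19.7 mm from the axis at z = 6 mm. Grey collar 41 mm diameter to z 54 mm, two orange ribs on it in line with the pins.
- lamp_grip (a point): on the lamp's axis, z = 70 mm: grip here; plain white cylinder 40 mm diameter, z 54-94 mm. Lamp origin's z in the lampholder's frame: 84 mm as the cap enters the ring, 78 as the pins enter the slots, 58 fully down, below 63.5 to turn under the ledge (60-61 is good), 68 with the pins up in the notches.
- caul_block: bystander: small hardwood block 34 x 75 x 28 mm lying on the bench; origin in the middle of its underside
- tape_roll: bystander: roll of masking tape lying flat, 96 mm diameter, 25 mm high; origin in the middle of its underside
- rosewood_bridge: bystander: dark guitar bridge blank 35 x 158 x 10 mm lying left of the bar; origin in the middle of its underside
Not all that is in view belongs to the job. What is shaped like the lamp but green is not meant.

How it is judged (in metres and radians):
On the way, in this order (a step that is already met when the one before it is completed fails the run):
1. the lampholder hangs flat over the bar, between the posts, and has been let go, before the lamp is brought to it (z of lampholder in the frame of light_bar between 0.056 and 0.0615 m and x of lampholder in the frame of light_bar between -0.006 and 0.006 m and y of lampholder in the frame of light_bar between -0.125 and 0.125 m and angle between lampholder's own z axis and vertical below 0.1 rad and linear speed of lampholder below 0.03 m/s and contact force between each of the arm, the fingers and lampholder below 0.3 N and distance between lamp and lampholder above 0.09 m), for 0.2 s.
2. the lamp is pushed down against the spring with its pins in the slots (z of lamp in the frame of lampholder between 0.056 and 0.0638 m and x of lamp in the frame of lampholder between -0.004 and 0.004 m and y of lamp in the frame of lampholder between -0.004 and 0.004 m), for 0.1 s.
At the end, for the whole second after the job is handed in: Lampholder flat over the bar between the posts (6 mm, 0.12 rad); lamp in it, origin 65.5-70.5 mm up its frame, within 4 mm of its axis, turned over 1.2 rad, tilt under 0.15; fingers grip the lamp (over 2 N), robot off the lampholder; all at rest (0.03 m/s); bystanders within 30 mm (z of lamp in the frame of lampholder between 0.0655 and 0.0705 m and x of lamp in the frame of lampholder between -0.004 and 0.004 m and y of lamp in the frame of lampholder between -0.004 and 0.004 m and angle between the x axis of lamp and the x axis of lampholder, either way round above 1.2 rad and z of lampholder in the frame of light_bar between 0.056 and 0.0625 m and x of lampholder in the frame of light_bar between -0.006 and 0.006 m and y of lampholder in the frame of light_bar between -0.125 and 0.125 m and angle between lampholder's own z axis and vertical below 0.12 rad and angle between lamp's own z axis and vertical below 0.15 rad and contact force between the fingers and lamp above 2 N and contact force between each of the fingers, the arm and lampholder below 1 N and linear speed of each of lamp, lampholder below 0.03 m/s and distance of each of caul_block, tape_roll, rosewood_bridge from where it was at the start of the episode below 0.03 m); the arm keeps its last pose, push and grip.
It fails at once if a bystander (hardwood block, tape roll, bridge) is shoved more than 30 mm (distance of any of caul_block, tape_roll, rosewood_bridge from where it was at the start of the episode above 0.03 m).
It fails at once if the lamp is knocked over (angle between lamp's own z axis and vertical above 0.9 rad).
It also fails if it takes over 62 s, if anything falls off the work surface, if the arm or the gripper's body presses on something with over 40 N, if the wrist force passes 120 N, or if a joint passes its speed limit or range.

## Working session

There is one attempt and no reset: what is moved stays moved. The work goes in short steps, Python scripts to look and compute and a shell command to move; the robot and the scene stay as the last step left them, time stands still between calls to the robot, and variables do not carry over. Pictures are saved under pics/ and viewed, at most 12 in all, crops included, and the job is handed in when it is done.

```bash
ls; mkdir -p pics; python3 - <<'E'
from plant import readout, cams
import cv2, numpy as np
np.set_printoptions(precision=4,suppress=True)
s=readout.observe();print(s)
for n in("top","side"):
    d=cams.snapshot(n);cv2.imwrite(f"pics/{n}0.png",d["color"]);print({k:v for k,v in d.items() if k!="color"})
    np.savez(f"{n}0.npz",**d)
E
```

```text
pics
{'time_s': 0.0, 'qpos': array([62.7038, 17.2169, 87.1791, -0.0008, 75.6709, -3.8154]), 'qvel': array([ 0.099 ,  0.0338, -0.0822, -0.1153, -0.0007, -0.0447]), 'tau': array([ -0.0018, -53.1834, -35.2714,   0.0707,   0.0246,  -0.0001]), 'ee_pos': array([0.219 , 0.5042, 0.2129]), 'tool_rot': array([[-0.9172,  0.3984, -0.0005],
       [ 0.3984,  0.9172, -0.001 ],
       [ 0.0001, -0.0012, -1.    ]]), 'ft_force': array([-0.1966,  0.0942,  0.799 ]), 'wrist_torque': array([-0.0166,  0.0077, -0.0176]), 'grip_force': 0.0, 'grip_width': 0.09376328642557981}
{'fx': 398.20826120164213, 'fy': 398.20826120164213, 'cx': 257.3003956830138, 'cy': 195.93230559227692, 'origin': array([ 0.3257, -0.0105,  1.2284]), 'attitude': array([[-0.0109, -0.9848,  0.1732],
       [-0.9999,  0.0115,  0.0023],
       [-0.0043, -0.1732, -0.9849]])}
{'fx': 357.7001883404044, 'fy': 357.7001883404044, 'cx': 261.69538140857384, 'cy': 187.40318133450074, 'origin': array([ 0.1641, -0.8347,  0.5026]), 'attitude': array([[ 0.9156, -0.1887,  0.3551],
       [-0.4017, -0.39  ,  0.8285],
       [-0.0179, -0.9013, -0.4329]])}
```

View pics/top0.png

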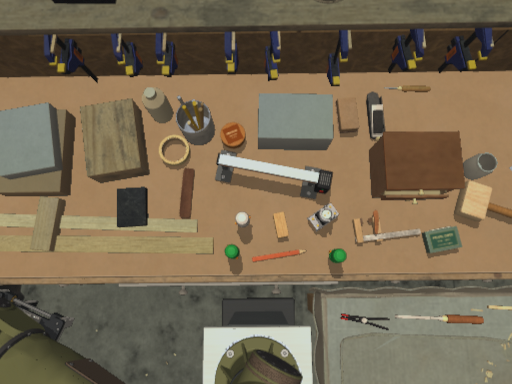

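View pics/side0.png

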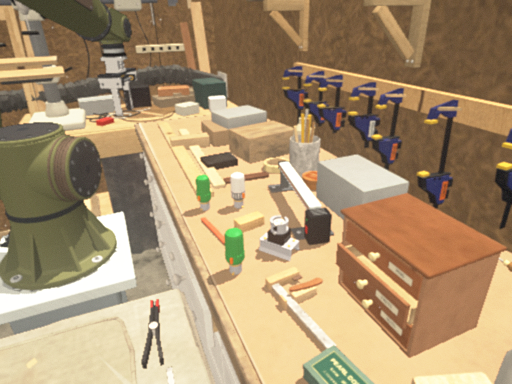

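Top view: bar from (222,160) to (325,180), supply unit at the right; lampholder at (323,215), white lamp at (242,218), green decoys at (232,252) and (338,256), block at (280,225). The side view agrees, with the lampholder at (280,238) and the lamp at (238,188). Next I zoom in for orientation.

```bash
python3 - <<'E'
import cv2
a=cv2.imread("pics/top0.png")[145:265,205:365];cv2.imwrite("pics/topz.png",cv2.resize(a,None,fx=5,fy=5,interpolation=cv2.INTER_CUBIC))
a=cv2.imread("pics/side0.png")[155:275,180:340];cv2.imwrite("pics/sidez.png",cv2.resize(a,None,fx=5,fy=5,interpolation=cv2.INTER_CUBIC))
E
```

```text
(no output)
```

View pics/topz.png

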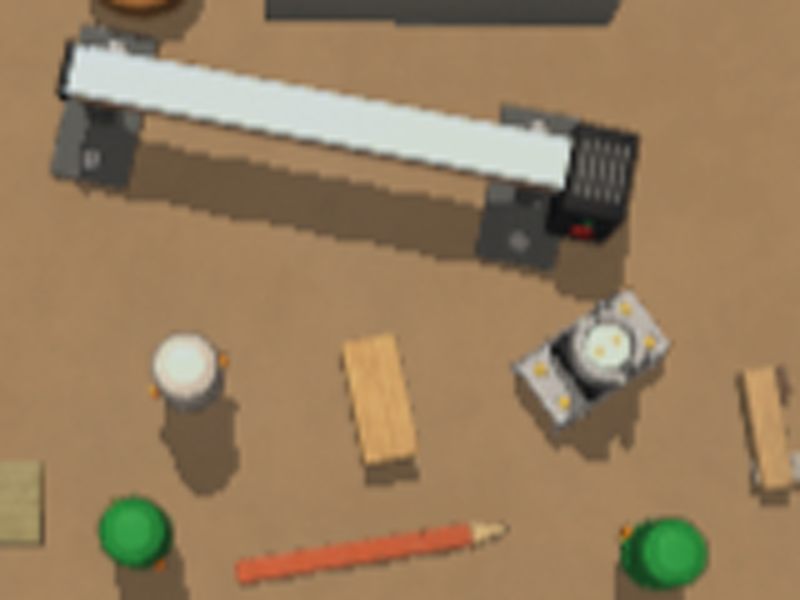

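View pics/sidez.png

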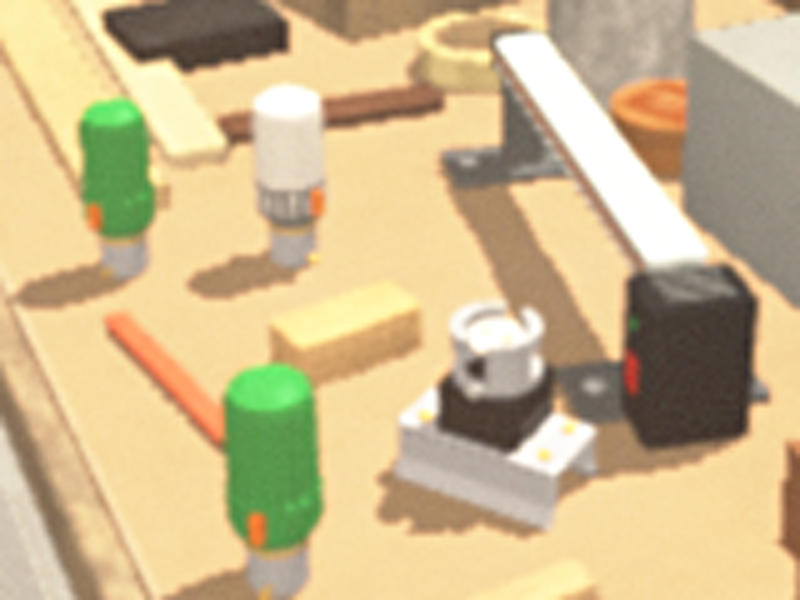

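The zoom shows the plate corners at topz (515,367), (628,290), (670,347) and (565,425), and the lamp's orange ribs at (223,360) and (155,392). The bar top runs from (75,65) to (570,160).

```bash
cat > h.py <<'E'
import numpy as np, cv2
from plant import readout, cams
np.set_printoptions(precision=4,suppress=True)
def ray(d,u,v):
    r=np.array([(u-d["cx"])/d["fx"],(v-d["cy"])/d["fy"],1.]);return d["origin"],d["attitude"]@r
def onz(d,uv,z):
    o,r=ray(d,*uv);return (o+r*(z-o[2])/r[2])[:2]
def tri(d1,p1,d2,p2):
    (a,u),(b,v)=ray(d1,*p1),ray(d2,*p2)
    t=np.linalg.lstsq(np.c_[u,-v],b-a,rcond=None)[0];P,Q=a+u*t[0],b+v*t[1];return (P+Q)/2,np.linalg.norm(P-Q)
def yaw(v): return np.degrees(np.arctan2(v[1],v[0]))
def blobs(d,lo,hi,box,amin=5):
    x0,x1,y0,y1=box;m=np.zeros(d["color"].shape[:2],np.uint8)
    m[y0:y1,x0:x1]=cv2.inRange(cv2.cvtColor(d["color"],cv2.COLOR_BGR2HSV),lo,hi)[y0:y1,x0:x1]
    n,_,st,c=cv2.connectedComponentsWithStats(m);return m,[(st[i,4],c[i],st[i,:4]) for i in range(1,n) if st[i,4]>=amin]
def go(p,ph):
    "tool-axis shift (units of 25 mm) to TCP p once tool y has yaw ph; turn about tool z needed"
    s=readout.observe();e=np.array(p)-s["ee_pos"];c,k=np.cos(np.radians(ph)),np.sin(np.radians(ph))
    cur=yaw(s["tool_rot"][:,1]);print("tcp",s["ee_pos"],"yaw",cur,"t",s["time_s"],"turn z",-((ph-cur+180)%360-180),"shift",np.array([-k*e[0]+c*e[1],c*e[0]+k*e[1],-e[2]])/.025)
E
python3 - <<'E'
from h import *
T=dict(np.load("top0.npz"));S=dict(np.load("side0.npz"))
z=lambda p:(205+p[0]/5-.4,145+p[1]/5-.4); zs=lambda p:(180+p[0]/5-.4,155+p[1]/5-.4)
m,b=blobs(T,(0,0,185),(180,45,255),(205,330,145,190),50)
for a,c,r in b:
    ct=max(cv2.findContours((m).copy(),0,1)[0],key=len);R=cv2.minAreaRect(ct);pts=cv2.boxPoints(R)
    P=np.array([onz(T,p,.085) for p in pts]);print("bar",a,P.mean(0),[np.linalg.norm(P[i]-P[i-1]) for i in range(2)],[yaw(P[i]-P[i-1]) for i in range(2)])
P=np.array([onz(T,z(p),.03) for p in[(515,367),(628,290),(670,347),(565,425)]])
print("holder plate",P.mean(0),[yaw(P[1]-P[0]),yaw(P[2]-P[3]),yaw(P[2]-P[1]),yaw(P[3]-P[0])],np.linalg.norm(P[1]-P[0]),np.linalg.norm(P[2]-P[1]))
print("mouth tri",tri(T,z((604,345)),S,zs((497,322))), onz(T,z((604,345)),.078))
m,b=blobs(T,(0,0,170),(180,60,255),(230,255,205,232),30)
for a,c,r in b: print("lamp top",a,c,r,onz(T,c,.1))
m,b=blobs(S,(0,0,170),(180,60,255),(225,250,165,198),30)
for a,c,r in b: print("lamp side",a,c,r,onz(S,c,.08))
for nm,d,bx in(("T",T,(230,255,205,232)),("S",S,(225,252,170,215))):
    m,b=blobs(d,(5,150,120),(22,255,255),bx,1)
    for a,c,r in b: print("rib",nm,a,c,r,onz(d,c,.042))
E
```

```text
bar 931 [ 0.6133 -0.0414] [np.float64(0.29596274377944753), np.float64(0.030412548931877916)] [np.float64(78.21843193070643), np.float64(-10.189180937066492)]
holder plate [ 0.4725 -0.2074] [np.float64(-56.607731906555266), np.float64(-54.52917711146434), np.float64(-145.81431225770706), np.float64(-140.7742917378134)] 0.08420359673902407 0.04259368585681166
mouth tri (array([ 0.4739, -0.2046,  0.085 ]), np.float64(0.002708570273937581)) [ 0.4736 -0.2053]
lamp top 118 [241.4322 217.4322] [236 212  12  12] [0.4625 0.0381]
lamp side 295 [237.0034 183.3898] [230 172  15  26] [0.4588 0.028 ]
rib T 3 [249.3333 216.6667] [249 216   2   2] [0.4715 0.0169]
rib T 3 [235.3333 222.6667] [235 222   2   2] [0.454  0.0589]
rib S 10 [243.1 194.9] [242 193   3   5] [0.4742 0.0246]
```

```bash
python3 -m creep '{"commands":[{"rot":[0,0,0],"travel":[-0.5,-0.5,0],"claw":94},{"rot":[0,0,0],"travel":[-0.94,-1,0],"claw":94},{"rot":[0,0,0],"travel":[-0.94,-1,0],"claw":94},{"rot":[0,0,0],"travel":[-0.94,-1,0],"claw":94},{"rot":[0,0,0],"travel":[-0.94,-1,0],"claw":94},{"rot":[0,0,0],"travel":[-0.94,-1,0],"claw":94},{"rot":[0,0,0],"travel":[-0.94,-1,0],"claw":94},{"rot":[0,0,0],"travel":[-0.94,-1,0],"claw":94}]}' 20
python3 -m creep '{"commands":[{"rot":[0,0,0],"travel":[-0.94,-1,0],"claw":94},{"rot":[0,0,0],"travel":[-0.94,-1,0],"claw":94},{"rot":[0,0,0],"travel":[-0.94,-1,0],"claw":94},{"rot":[0,0,0],"travel":[-0.94,-1,0],"claw":94},{"rot":[0,0,0],"travel":[-0.94,-1,0],"claw":94},{"rot":[0,0,0],"travel":[-0.94,-1,0],"claw":94},{"rot":[0,0,0],"travel":[-0.94,-1,0],"claw":94},{"rot":[0,0,0],"travel":[-0.94,-1,0],"claw":94}]}'
python3 -c "
from h import *;go((.473,-.206,.15),66.5)"
```

```text
time_s: 0.9
ee_pos: [0.3069, 0.2606, 0.2133]
tool_rot: [[-0.917, 0.398, -0.0], [0.398, 0.917, -0.0], [0.0, -0.0, -1.0]]
ft_force: [1.1, 0.0, 0.4]
grip_width: 0.0941
grip_force: 0.0
time_s: 1.7
ee_pos: [0.3997, 0.0022, 0.2134]
tool_rot: [[-0.917, 0.399, -0.0], [0.399, 0.917, 0.0], [0.0, 0.0, -1.0]]
ft_force: [0.4, 0.2, 0.3]
grip_width: 0.0938
grip_force: 0.0
tcp [0.3997 0.0022 0.2134] yaw 66.51192974818704 t 1.7 turn z 0.011929748187043288 shift [-6.0105 -6.4661  2.5355]
```

```bash
python3 -m creep '{"commands":[{"rot":[0,0,0],"travel":[-1,-1,0],"claw":94},{"rot":[0,0,0],"travel":[-1,-1,0],"claw":94},{"rot":[0,0,0],"travel":[-1,-1,0],"claw":94},{"rot":[0,0,0],"travel":[-1,-1,0],"claw":94},{"rot":[0,0,0],"travel":[-1,-1,0],"claw":94},{"rot":[0,0,0],"travel":[-0.75,-1,0],"claw":94},{"rot":[0,0,0],"travel":[-0.25,-0.5,0],"claw":94},{"rot":[0,0,8.1],"travel":[0,0,0],"claw":94}]}'
python3 -m creep '{"commands":[{"rot":[0,0,8.1],"travel":[0,0,0.2],"claw":94},{"rot":[0,0,8.1],"travel":[0,0,0.2],"claw":94},{"rot":[0,0,8.1],"travel":[0,0,0.2],"claw":94},{"rot":[0,0,8.1],"travel":[0,0,0.2],"claw":94},{"rot":[0,0,8.1],"travel":[0,0,0.2],"claw":94},{"rot":[0,0,8.1],"travel":[0,0,0.2],"claw":94},{"rot":[0,0,8.1],"travel":[0,0,0.2],"claw":94},{"rot":[0,0,8.1],"travel":[0,0,0.2],"claw":94}]}'
python3 -m creep '{"commands":[{"rot":[0,0,8.1],"travel":[0,0,0.2],"claw":94},{"rot":[0,0,8.1],"travel":[0,0,0.2],"claw":94},{"rot":[0,0,8.1],"travel":[0,0,0.2],"claw":94},{"rot":[0,0,8.1],"travel":[0,0,0.2],"claw":94},{"rot":[0,0,8.1],"travel":[0,0,0.2],"claw":94},{"rot":[0,0,8.1],"travel":[0,0,0.2],"claw":94},{"rot":[0,0,0],"travel":[0,0,0],"claw":94},{"rot":[0,0,0],"travel":[0,0,0],"claw":94}]}'
python3 -c "
from h import *;go((.473,-.206,.044),-55)"
```

```text
time_s: 2.5
ee_pos: [0.472, -0.2063, 0.2129]
tool_rot: [[-0.851, 0.525, -0.001], [0.525, 0.851, 0.0], [0.001, -0.0, -1.0]]
ft_force: [-0.9, -0.4, -0.1]
grip_width: 0.0941
grip_force: 0.0
time_s: 3.3
ee_pos: [0.4721, -0.2045, 0.1732]
tool_rot: [[0.117, 0.993, -0.0], [0.993, -0.117, 0.0], [0.0, -0.0, -1.0]]
ft_force: [-0.3, 0.2, 0.1]
grip_width: 0.0939
grip_force: 0.0
time_s: 4.1
ee_pos: [0.4722, -0.2048, 0.1436]
tool_rot: [[0.816, 0.578, -0.0], [0.578, -0.816, 0.0], [-0.0, -0.0, -1.0]]
ft_force: [0.3, -0.1, 0.0]
grip_width: 0.0941
grip_force: 0.0
tcp [ 0.4722 -0.2048  0.1436] yaw -54.72038639086934 t 4.1 turn z 0.27961360913064937 shift [-0.002   0.0556  3.9832]
```

Descend 4 units, pinch across y gently, open, turn back 90° and grip across x.

```bash
python3 -m creep '{"commands":[{"rot":[0,0,0],"travel":[0,0,1],"claw":94},{"rot":[0,0,0],"travel":[0,0,1],"claw":90},{"rot":[0,0,0],"travel":[0,0,1],"claw":80},{"rot":[0,0,0],"travel":[0,0,0.7],"claw":70},{"rot":[0,0,0],"travel":[0,0,0.3],"claw":60},{"rot":[0,0,0],"travel":[0,0,0],"claw":50},{"rot":[0,0,0],"travel":[0,0,0],"claw":46},{"rot":[0,0,0],"travel":[0,0,0],"claw":38}]}' 10
python3 -m creep '{"commands":[{"rot":[0,0,0],"travel":[0,0,0],"claw":36},{"rot":[0,0,0],"travel":[0,0,0],"claw":36},{"rot":[0,0,0],"travel":[0,0,0],"claw":36},{"rot":[0,0,0],"travel":[0,0,0],"claw":36},{"rot":[0,0,0],"travel":[0,0,0],"claw":36},{"rot":[0,0,0],"travel":[0,0,0],"claw":36},{"rot":[0,0,0],"travel":[0,0,0],"claw":36},{"rot":[0,0,0],"travel":[0,0,0],"claw":36}]}'
python3 -c "
from h import *;go((.473,-.206,.044),-55)
d=cams.snapshot('side');cv2.imwrite('pics/s1.png',cv2.resize(d['color'][150:300,180:380],None,fx=4,fy=4,interpolation=2))"
```

```text
time_s: 4.9
ee_pos: [0.4729, -0.2054, 0.0445]
tool_rot: [[0.819, 0.574, 0.001], [0.574, -0.819, -0.001], [0.001, 0.001, -1.0]]
ft_force: [0.8, -0.1, 0.0]
grip_width: 0.0452
grip_force: 0.0
time_s: 5.7
ee_pos: [0.4728, -0.2054, 0.0444]
tool_rot: [[0.819, 0.574, 0.001], [0.574, -0.819, -0.001], [0.001, 0.001, -1.0]]
ft_force: [-1.6, 0.3, 7.9]
grip_width: 0.0417
grip_force: 10.0
tcp [ 0.4728 -0.2054  0.0444] yaw -54.96182019504594 t 5.7 turn z 0.03817980495406914 shift [-0.0077  0.0237  0.0146]
```

View pics/s1.png

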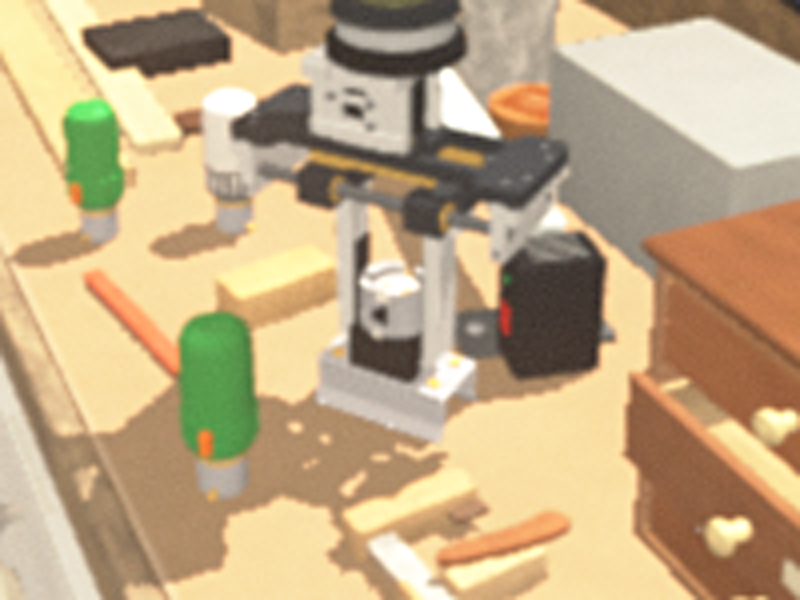

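The picture shows the fingers closed on the housing flats (about (395,340) in the crop), plate flat on the bench. Now open, turn -90° and grip across x.

```bash
python3 -m creep '{"commands":[{"rot":[0,0,0],"travel":[0,0,0],"claw":94},{"rot":[0,0,0],"travel":[0,0,0],"claw":94},{"rot":[0,0,0],"travel":[0,0,0],"claw":94},{"rot":[0,0,0],"travel":[0,0,0],"claw":94},{"rot":[0,0,-8],"travel":[0,0,0],"claw":94},{"rot":[0,0,-8],"travel":[0,0,0],"claw":94},{"rot":[0,0,-8],"travel":[0,0,0],"claw":94},{"rot":[0,0,-8],"travel":[0,0,0],"claw":94}]}'
python3 -m creep '{"commands":[{"rot":[0,0,-8],"travel":[0,0,0],"claw":94},{"rot":[0,0,-8],"travel":[0,0,0],"claw":94},{"rot":[0,0,-8],"travel":[0,0,0],"claw":94},{"rot":[0,0,-8],"travel":[0,0,0],"claw":94},{"rot":[0,0,-8],"travel":[0,0,0],"claw":80},{"rot":[0,0,-8],"travel":[0,0,0],"claw":65},{"rot":[0,0,-8],"travel":[0,0,0],"claw":55},{"rot":[0,0,-2],"travel":[0,0,0],"claw":46}]}'
python3 -m creep '{"commands":[{"rot":[0,0,0],"travel":[0,0,0],"claw":36},{"rot":[0,0,0],"travel":[0,0,0],"claw":36},{"rot":[0,0,0],"travel":[0,0,0],"claw":36},{"rot":[0,0,0],"travel":[0,0,0],"claw":36},{"rot":[0,0,0],"travel":[0,0,0],"claw":36},{"rot":[0,0,0],"travel":[0,0,0],"claw":36},{"rot":[0,0,0],"travel":[0,0,0],"claw":36},{"rot":[0,0,0],"travel":[0,0,0],"claw":36}]}' 25
python3 -c "
from h import *;go((.473,-.206,.044),35)"
```

```text
time_s: 6.55
ee_pos: [0.4723, -0.2052, 0.0434]
tool_rot: [[0.385, 0.923, -0.0], [0.923, -0.385, 0.0], [-0.0, -0.0, -1.0]]
ft_force: [0.7, 0.0, 0.5]
grip_width: 0.0942
grip_force: 0.0
time_s: 7.35
ee_pos: [0.4723, -0.2052, 0.0434]
tool_rot: [[-0.578, 0.816, -0.0], [0.816, 0.578, 0.0], [0.0, -0.0, -1.0]]
ft_force: [0.9, -0.4, 0.2]
grip_width: 0.0653
grip_force: 0.0
time_s: 8.15
ee_pos: [0.4724, -0.2052, 0.0435]
tool_rot: [[-0.574, 0.819, 0.0], [0.819, 0.574, -0.0], [-0.0, 0.0, -1.0]]
ft_force: [0.6, -0.0, 0.7]
grip_width: 0.0417
grip_force: 25.0
tcp [ 0.4724 -0.2052  0.0435] yaw 35.019687191464065 t 8.15 turn z 0.019687191464072384 shift [-0.04   0.001 -0.021]
```

```bash
python3 -m creep '{"commands":[{"rot":[0,0,0],"travel":[0,0,-0.5],"claw":36},{"rot":[0,0,0],"travel":[0,0,-1],"claw":36},{"rot":[0,0,0],"travel":[0,0,-1],"claw":36},{"rot":[0,0,7.8],"travel":[0,0,-1],"claw":36},{"rot":[0,0,7.8],"travel":[0,0,-1],"claw":36},{"rot":[0,0,7.8],"travel":[0,0,-0.2],"claw":36},{"rot":[0,0,7.8],"travel":[0,0,0],"claw":36},{"rot":[0,0,7.8],"travel":[0,0,0],"claw":36}]}'
python3 -m creep '{"commands":[{"rot":[0,0,7.8],"travel":[0,0,0],"claw":36},{"rot":[0,0,0],"travel":[0.5,0.3,0],"claw":36},{"rot":[0,0,0],"travel":[1,0.5,0],"claw":36},{"rot":[0,0,0],"travel":[1,0.5,0],"claw":36},{"rot":[0,0,0],"travel":[1,0.5,0],"claw":36},{"rot":[0,0,0],"travel":[0.5,0.3,0],"claw":36},{"rot":[0,0,0],"travel":[0,0,0],"claw":36},{"rot":[0,0,0],"travel":[0,0,0],"claw":36}]}'
python3 -c "
from h import *;go((.6133,-.0414,.12),-11.8)"
```

```text
time_s: 8.95
ee_pos: [0.4721, -0.2051, 0.1618]
tool_rot: [[0.075, 0.997, 0.0], [0.997, -0.075, -0.0], [-0.0, 0.0, -1.0]]
ft_force: [-0.9, 0.0, -4.0]
grip_width: 0.0415
grip_force: 25.0
time_s: 9.75
ee_pos: [0.5439, -0.1181, 0.1609]
tool_rot: [[0.203, 0.979, -0.001], [0.979, -0.203, -0.0], [-0.0, -0.001, -1.0]]
ft_force: [-0.5, 0.4, -3.4]
grip_width: 0.0416
grip_force: 25.0
tcp [ 0.5439 -0.1181  0.1609] yaw -11.686460356600834 t 9.75 turn z 0.11353964339917866 shift [3.5704 2.0894 1.6352]
```

```bash
python3 -m creep '{"commands":[{"rot":[0,0,0],"travel":[0.5,0.3,0],"claw":36},{"rot":[0,0,0],"travel":[1,0.5,0],"claw":36},{"rot":[0,0,0],"travel":[1,0.6,0],"claw":36},{"rot":[0,0,0],"travel":[0.77,0.49,0],"claw":36},{"rot":[0,0,0],"travel":[0.3,0.2,0],"claw":36},{"rot":[0,0,0],"travel":[0,0,0],"claw":36},{"rot":[0,0,0],"travel":[0,0,0],"claw":36},{"rot":[0,0,0],"travel":[0,0,0],"claw":36}]}'
python3 - <<'E'
from h import *
go((.6133,-.0414,.1025),-11.8)
s=readout.observe();c,k=np.cos(np.radians(-11.7)),np.sin(np.radians(-11.7))
T=cams.snapshot("top");S=cams.snapshot("side")
# bar flank edges either side of the holder, top view: find bar edge columns by mask
m,b=blobs(T,(0,0,185),(180,45,255),(205,330,145,190),50)
ct=max(cv2.findContours(m,0,1)[0],key=cv2.contourArea)
for a,cc,r in b: print("blob",a,cc,r)
cv2.imwrite("pics/t2.png",cv2.resize(np.vstack([T["color"][130:210,205:365],S["color"][130:230,230:390]]),None,fx=3.3,fy=3.3,interpolation=2))
E
```

```text
time_s: 10.55
ee_pos: [0.6131, -0.0422, 0.1611]
tool_rot: [[0.205, 0.979, -0.0], [0.979, -0.205, -0.0], [-0.0, -0.0, -1.0]]
ft_force: [0.6, 0.1, -4.5]
grip_width: 0.042
grip_force: 25.0
tcp [ 0.6131 -0.0422  0.1611] yaw -11.833564033440533 t 10.55 turn z -0.03356403344054115 shift [0.0337 0.0031 2.3428]
blob 197 [229.5381 159.9239] [219 154  22  13]
blob 193 [308.0155 174.8238] [298 169  21  13]
```

View pics/t2.png

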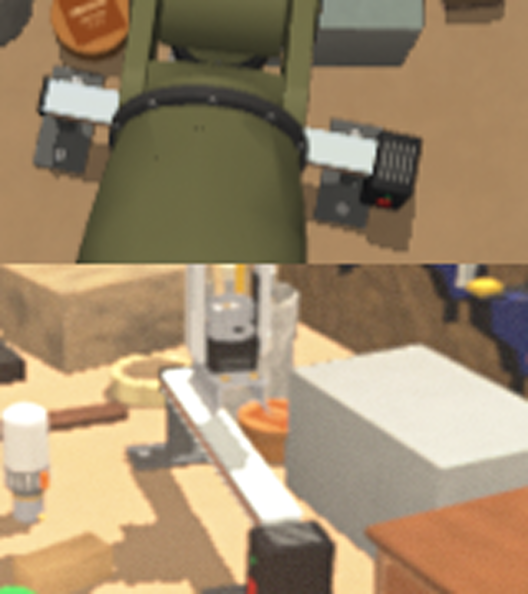

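The arm hides the middle of the bar in the top view; the side part shows the held lampholder hovering over the bar. Lower in stages.

```bash
python3 -m creep '{"commands":[{"rot":[0,0,0],"travel":[0.03,0,0.6],"claw":36},{"rot":[0,0,0],"travel":[0,0,0.6],"claw":36},{"rot":[0,0,0],"travel":[0,0,0.2],"claw":36},{"rot":[0,0,0],"travel":[0,0,0.1],"claw":36},{"rot":[0,0,0],"travel":[0,0,0.1],"claw":36},{"rot":[0,0,0],"travel":[0,0,0.1],"claw":36},{"rot":[0,0,0],"travel":[0,0,0.1],"claw":36},{"rot":[0,0,0],"travel":[0,0,0.1],"claw":36}]}'
python3 -c "
from h import *;go((.6133,-.0414,.1025),-11.8);print(readout.observe()['wrist_torque'])"
```

```text
time_s: 11.45
ee_pos: [0.6137, -0.0406, 0.1135]
tool_rot: [[0.204, 0.979, 0.0], [0.979, -0.204, 0.0], [0.0, 0.0, -1.0]]
ft_force: [-0.8, 0.2, -3.8]
grip_width: 0.0421
grip_force: 25.0
tcp [ 0.6137 -0.0406  0.1135] yaw -11.779290648760606 t 11.45 turn z 0.02070935123938966 shift [-0.0362 -0.009   0.4385]
[0.0147 0.3331 0.0199]
```

```bash
python3 -m creep '{"commands":[{"rot":[0,0,0],"travel":[0,0,0.08],"claw":36},{"rot":[0,0,0],"travel":[0,0,0.08],"claw":36},{"rot":[0,0,0],"travel":[0,0,0.08],"claw":36},{"rot":[0,0,0],"travel":[0,0,0.08],"claw":36},{"rot":[0,0,0],"travel":[0,0,0.06],"claw":36},{"rot":[0,0,0],"travel":[0,0,0.04],"claw":36},{"rot":[0,0,0],"travel":[0,0,0],"claw":36},{"rot":[0,0,0],"travel":[0,0,0],"claw":36}]}'
python3 -c "
from h import *;go((.6133,-.0414,.1025),-11.8);print(readout.observe()['wrist_torque'])"
```

```text
time_s: 12.25
ee_pos: [0.6137, -0.0406, 0.1029]
tool_rot: [[0.204, 0.979, -0.0], [0.979, -0.204, -0.0], [-0.0, -0.0, -1.0]]
ft_force: [0.0, -0.2, -4.0]
grip_width: 0.0417
grip_force: 25.0
tcp [ 0.6137 -0.0406  0.1029] yaw -11.780890187329708 t 12.25 turn z 0.01910981267027978 shift [-0.0352 -0.0085  0.0164]
[-0.0804  0.2158  0.0121]
```

```bash
python3 -m creep '{"commands":[{"rot":[0,0,0],"travel":[0,0,0.02],"claw":36},{"rot":[0,0,0],"travel":[0,0,0.02],"claw":36},{"rot":[0,0,0],"travel":[0,0,0.02],"claw":36},{"rot":[0,0,0],"travel":[0,0,0],"claw":36},{"rot":[0,0,0],"travel":[0,0,0],"claw":44},{"rot":[0,0,0],"travel":[0,0,0],"claw":60},{"rot":[0,0,0],"travel":[0,0,0],"claw":94},{"rot":[0,0,0],"travel":[0,0,0],"claw":94}]}'
python3 -c "
from h import *;go((.6133,-.0414,.1025),-11.8);print(readout.observe()['wrist_torque'])"
```

```text
time_s: 13.05
ee_pos: [0.6138, -0.0406, 0.1014]
tool_rot: [[0.204, 0.979, 0.0], [0.979, -0.204, -0.0], [0.0, 0.0, -1.0]]
ft_force: [-0.1, -0.2, 1.0]
grip_width: 0.0649
grip_force: 0.0
tcp [ 0.6138 -0.0406  0.1014] yaw -11.779181300818578 t 13.05 turn z 0.020818699181432976 shift [-0.0352 -0.0128 -0.043 ]
[-0.1209  0.0307 -0.0069]
```

```bash
python3 -m creep '{"commands":[{"rot":[0,0,0],"travel":[0,0,0],"claw":94},{"rot":[0,0,0],"travel":[0,0,0],"claw":94},{"rot":[0,0,0],"travel":[0,0,-0.5],"claw":94},{"rot":[0,0,0],"travel":[0,0,-1],"claw":94},{"rot":[0,0,0],"travel":[0,0,-1],"claw":94},{"rot":[0,0,8],"travel":[0,0,-1],"claw":94},{"rot":[0,0,8],"travel":[0,0,-0.5],"claw":94},{"rot":[0,0,8],"travel":[0,0,0],"claw":94}]}'
python3 - <<'E'
from h import *
T=dict(np.load("top0.npz"));S=dict(np.load("side0.npz"))
for zc,v in((.095,122),(.08,150)):
  print(tri(T,(242,218.6),S,(237.5,155+v/5)),onz(T,(242,218.6),.095))
p=onz(S,(180+293/5-.4,155+253/5-.4),.008);print("cap side",p)
go((.46,.037,.17),-35.8)
E
```

```text
time_s: 13.85
ee_pos: [0.6145, -0.0407, 0.2049]
tool_rot: [[0.589, 0.808, 0.004], [0.808, -0.589, -0.001], [0.002, 0.004, -1.0]]
ft_force: [0.4, -0.2, -1.2]
grip_width: 0.0941
grip_force: 0.0
(array([0.4621, 0.0365, 0.0879]), np.float64(0.0032556311080617437)) [0.4597 0.0367]
(array([0.463 , 0.0376, 0.07  ]), np.float64(0.0006775641404155193)) [0.4597 0.0367]
cap side [0.4605 0.0323]
tcp [ 0.6145 -0.0407  0.2049] yaw -36.10905235238799 t 13.85 turn z -0.3090523523879938 shift [-1.095  -6.8288  1.3968]
```

```bash
python3 -m creep '{"commands":[{"rot":[0,0,0],"travel":[-0.1,-0.5,0],"claw":94},{"rot":[0,0,0],"travel":[-0.15,-1,0],"claw":94},{"rot":[0,0,0],"travel":[-0.15,-1,0],"claw":94},{"rot":[0,0,0],"travel":[-0.15,-1,0],"claw":94},{"rot":[0,0,0],"travel":[-0.15,-1,0],"claw":94},{"rot":[0,0,0],"travel":[-0.2,-1,0],"claw":94},{"rot":[0,0,0],"travel":[-0.2,-0.9,0],"claw":94},{"rot":[0,0,0],"travel":[0,-0.35,0],"claw":94}]}'
python3 - <<'E'
from h import *
go((.461,.0365,.064),-35.8)
T=cams.snapshot("top");S=cams.snapshot("side")
c=T["color"]
cv2.imwrite("pics/t3.png",np.hstack([cv2.resize(S["color"][150:225,215:290],(400,400),interpolation=2),cv2.resize(c[130:205,240:315],(400,400),interpolation=2)]))
E
```

```text
time_s: 14.65
ee_pos: [0.4597, 0.0363, 0.2025]
tool_rot: [[0.584, 0.812, 0.001], [0.812, -0.584, 0.0], [0.001, 0.001, -1.0]]
ft_force: [0.5, -0.7, 0.4]
grip_width: 0.0939
grip_force: 0.0
tcp [0.4597 0.0363 0.2025] yaw -35.752263136518565 t 14.65 turn z 0.04773686348141837 shift [0.0365 0.0386 5.5419]
```

View pics/t3.png

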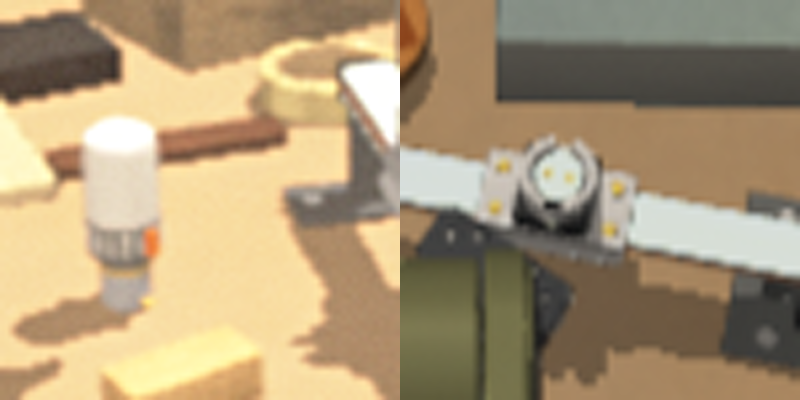

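The lampholder sits flat on the bar with its slots across it (slot gaps at (575,145) and (553,205) in the right half). The lamp is standing, rib at (152,242), pin at (148,300) in the left half. Now descend and pinch gently.

```bash
python3 -m creep '{"commands":[{"rot":[0,0,0],"travel":[0.03,0.04,0.6],"claw":94},{"rot":[0,0,0],"travel":[0,0,1],"claw":94},{"rot":[0,0,0],"travel":[0,0,1],"claw":94},{"rot":[0,0,0],"travel":[0,0,1],"claw":94},{"rot":[0,0,0],"travel":[0,0,1],"claw":85},{"rot":[0,0,0],"travel":[0,0,0.6],"claw":75},{"rot":[0,0,0],"travel":[0,0,0.34],"claw":65},{"rot":[0,0,0],"travel":[0,0,0],"claw":56}]}' 5
python3 -m creep '{"commands":[{"rot":[0,0,0],"travel":[0,0,0],"claw":52},{"rot":[0,0,0],"travel":[0,0,0],"claw":49},{"rot":[0,0,0],"travel":[0,0,0],"claw":46},{"rot":[0,0,0],"travel":[0,0,0],"claw":44},{"rot":[0,0,0],"travel":[0,0,0],"claw":42},{"rot":[0,0,0],"travel":[0,0,0],"claw":40},{"rot":[0,0,0],"travel":[0,0,0],"claw":39},{"rot":[0,0,0],"travel":[0,0,0],"claw":38}]}'
python3 -m creep '{"commands":[{"rot":[0,0,0],"travel":[0,0,0],"claw":38},{"rot":[0,0,0],"travel":[0,0,0],"claw":38},{"rot":[0,0,0],"travel":[0,0,0],"claw":38},{"rot":[0,0,0],"travel":[0,0,0],"claw":42},{"rot":[0,0,0],"travel":[0,0,0],"claw":46},{"rot":[0,0,0],"travel":[0,0,0],"claw":56},{"rot":[0,0,0],"travel":[0,0,0],"claw":65},{"rot":[0,0,0],"travel":[0,0,0],"claw":65}]}'
python3 -c "
from h import *;go((.461,.0365,.064),-35.8);S=cams.snapshot('side');T=cams.snapshot('top');cv2.imwrite('pics/t4.png',np.hstack([cv2.resize(S['color'][150:225,205:280],(400,400),interpolation=2),cv2.resize(T['color'][180:255,200:275],(400,400),interpolation=2)]))"
```

```text
time_s: 15.55
ee_pos: [0.4622, 0.0355, 0.0622]
tool_rot: [[0.585, 0.811, -0.001], [0.811, -0.585, -0.0], [-0.001, -0.001, -1.0]]
ft_force: [-0.8, 0.1, -0.1]
grip_width: 0.0656
grip_force: 0.0
time_s: 16.35
ee_pos: [0.462, 0.0359, 0.063]
tool_rot: [[0.585, 0.811, 0.0], [0.811, -0.585, 0.0], [0.0, -0.0, -1.0]]
ft_force: [-0.7, -0.2, 2.3]
grip_width: 0.0397
grip_force: 5.0
time_s: 17.15
ee_pos: [0.462, 0.0358, 0.0629]
tool_rot: [[0.585, 0.811, -0.0], [0.811, -0.585, -0.0], [-0.0, 0.0, -1.0]]
ft_force: [-0.6, 0.3, -0.0]
grip_width: 0.0644
grip_force: 0.0
tcp [0.462  0.0358 0.0629] yaw -35.78038195116534 t 17.15 turn z 0.019618048834672663 shift [ 0.0014 -0.0481 -0.0431]
```

View pics/t4.png

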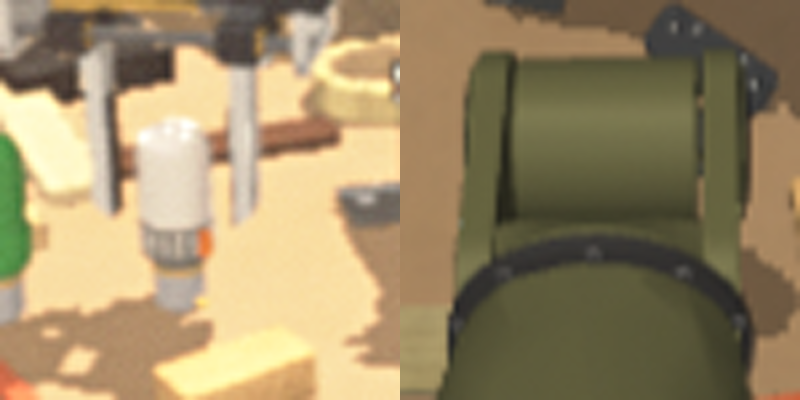

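The lamp stands upright, centred between the fingers (lamp at (175,210), fingers at (100,130) and (243,130)). Turn -90° and take the real grip.

```bash
python3 -m creep '{"commands":[{"rot":[0,0,-7.5],"travel":[0,0,-0.05],"claw":70},{"rot":[0,0,-7.5],"travel":[0,0,0],"claw":70},{"rot":[0,0,-7.5],"travel":[0,0,0],"claw":70},{"rot":[0,0,-7.5],"travel":[0,0,0],"claw":70},{"rot":[0,0,-7.5],"travel":[0,0,0],"claw":70},{"rot":[0,0,-7.5],"travel":[0,0,0],"claw":70},{"rot":[0,0,-7.5],"travel":[0,0,0],"claw":70},{"rot":[0,0,-7.5],"travel":[0,0,0],"claw":70}]}' 5
python3 -m creep '{"commands":[{"rot":[0,0,-7.5],"travel":[0,0,0],"claw":70},{"rot":[0,0,-7.5],"travel":[0,0,0],"claw":65},{"rot":[0,0,-7.5],"travel":[0,0,0],"claw":60},{"rot":[0,0,-7.5],"travel":[0,0,0],"claw":55},{"rot":[0,0,0],"travel":[0,0,0],"claw":51},{"rot":[0,0,0],"travel":[0,0,0],"claw":48},{"rot":[0,0,0],"travel":[0,0,0],"claw":45},{"rot":[0,0,0],"travel":[0,0,0],"claw":42}]}'
python3 -m creep '{"commands":[{"rot":[0,0,0],"travel":[0,0,0],"claw":40},{"rot":[0,0,0],"travel":[0,0,0],"claw":38},{"rot":[0,0,0],"travel":[0,0,0],"claw":36},{"rot":[0,0,0],"travel":[0,0,0],"claw":34},{"rot":[0,0,0],"travel":[0,0,0],"claw":34},{"rot":[0,0,0],"travel":[0,0,0],"claw":34},{"rot":[0,0,0],"travel":[0,0,0],"claw":34},{"rot":[0,0,0],"travel":[0,0,0],"claw":34}]}' 30
python3 -c "
from h import *;go((.6138,-.0406,.23),108)"
```

```text
time_s: 18.05
ee_pos: [0.462, 0.0358, 0.0642]
tool_rot: [[-0.415, 0.91, -0.0], [0.91, 0.415, -0.0], [-0.0, -0.0, -1.0]]
ft_force: [0.4, -0.0, 0.4]
grip_width: 0.0702
grip_force: 0.0
time_s: 18.85
ee_pos: [0.462, 0.0358, 0.0642]
tool_rot: [[-0.81, 0.586, 0.0], [0.586, 0.81, 0.0], [-0.0, 0.0, -1.0]]
ft_force: [-0.3, 0.2, 0.5]
grip_width: 0.0423
grip_force: 0.2
time_s: 19.65
ee_pos: [0.4619, 0.0358, 0.0642]
tool_rot: [[-0.811, 0.585, -0.0], [0.585, 0.811, 0.0], [0.0, -0.0, -1.0]]
ft_force: [-0.3, 0.7, -0.3]
grip_width: 0.0395
grip_force: 29.7
tcp [0.4619 0.0358 0.0642] yaw 54.22113959517644 t 19.65 turn z -53.77886040482355 shift [-4.8328 -4.7834 -6.6326]
```

```bash
python3 -m creep '{"commands":[{"rot":[0,0,0],"travel":[0,0,-0.4],"claw":34},{"rot":[0,0,0],"travel":[0,0,-0.9],"claw":34},{"rot":[0,0,0],"travel":[0,0,-1],"claw":34},{"rot":[0,0,0],"travel":[0,0,-1],"claw":34},{"rot":[0,0,0],"travel":[0,0,-1],"claw":34},{"rot":[0,0,0],"travel":[0,0,-1],"claw":34},{"rot":[0,0,0],"travel":[0,0,-1],"claw":34},{"rot":[0,0,0],"travel":[0,0,-0.4],"claw":34}]}'
python3 - <<'E'
from h import *
s=readout.observe();print(s["ee_pos"],yaw(s["tool_rot"][:,1]),s["ft_force"])
S=cams.snapshot("side")
def proj(d,P):
    q=d["attitude"].T@(np.array(P)-d["origin"]);return np.array([d["fx"]*q[0]/q[2]+d["cx"],d["fy"]*q[1]/q[2]+d["cy"]])
o=s["ee_pos"]-[0,0,.0642]
for z in(0,.006,.042,.07): print("axis px",z,proj(S,o+[0,0,z]))
for a in range(-85,-40,5): r=np.radians(a);u=np.array([np.cos(r),np.sin(r),0]);print(a,"rib",proj(S,o+u*.0215+[0,0,.042]),"pin tip",proj(S,o+u*.018+[0,0,.006]))
x,y=proj(S,o+[0,0,.03]).astype(int);bx=(x-25,x+25,y-45,y+30)
for nm,lo in(("orange",(5,150,120)),("any",(15,90,150))):
    m,b=blobs(S,lo,(30,255,255),bx,3)
    for q in b: print(nm,q)
cv2.imwrite("pics/s5.png",cv2.resize(S["color"][y-45:y+30,x-30:x+30],None,fx=8,fy=8,interpolation=2))
E
```

```text
time_s: 20.45
ee_pos: [0.4624, 0.0358, 0.2343]
tool_rot: [[-0.811, 0.585, 0.003], [0.585, 0.811, -0.0], [-0.003, 0.002, -1.0]]
ft_force: [0.3, 1.0, -1.1]
grip_width: 0.0398
grip_force: 29.8
[0.4624 0.0358 0.2343] 54.22362767155632 [ 0.2726  0.9901 -1.1364]
axis px 0 [235.6561 151.9838]
axis px 0.006 [235.5466 149.8916]
axis px 0.042 [234.8774 137.0991]
axis px 0.07 [234.3415 126.8563]
-85 rib [238.3325 139.2388] pin tip [238.3937 151.8402]
-80 rib [238.9667 139.1127] pin tip [238.9144 151.7271]
-75 rib [239.568  138.9712] pin tip [239.4084 151.6001]
-70 rib [240.1317 138.8157] pin tip [239.8716 151.46  ]
-65 rib [240.6534 138.6472] pin tip [240.3007 151.3083]
-60 rib [241.1293 138.4673] pin tip [240.6922 151.1459]
-55 rib [241.5557 138.2774] pin tip [241.0433 150.9743]
-50 rib [241.9295 138.079 ] pin tip [241.3514 150.7948]
-45 rib [242.2481 137.8737] pin tip [241.6142 150.6089]
orange (np.int32(10), array([240.5, 138. ]), array([240, 136,   2,   5], dtype=int32))
any (np.int32(1245), array([236.2048, 142.9422]), array([210, 112,  50,  59], dtype=int32))
any (np.int32(4), array([255.25, 168.  ]), array([254, 167,   3,   3], dtype=int32))
any (np.int32(3), array([258., 168.]), array([258, 167,   1,   3], dtype=int32))
any (np.int32(3), array([248.6667, 169.    ]), array([248, 168,   2,   3], dtype=int32))
any (np.int32(6), array([231.5, 170. ]), array([229, 170,   6,   1], dtype=int32))
```

View pics/s5.png

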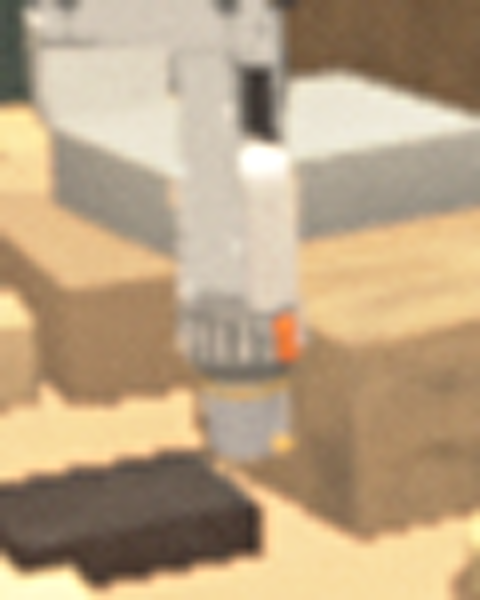

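The lamp hangs straight in the grip, rib at (286,335) and pin at (284,441) in the crop. Both fit an x axis at -66°, so turn 54.2° counter-clockwise and go over the socket.

```bash
python3 -m creep '{"commands":[{"rot":[0,0,-7.7],"travel":[0,0,0],"claw":34},{"rot":[0,0,-7.7],"travel":[0,0,0],"claw":34},{"rot":[0,0,-7.7],"travel":[0,0,0],"claw":34},{"rot":[0,0,-7.7],"travel":[0,0,0],"claw":34},{"rot":[0,0,-7.7],"travel":[0,0,0],"claw":34},{"rot":[0,0,-7.7],"travel":[0,0,0],"claw":34},{"rot":[0,0,-8],"travel":[0,0,0],"claw":34},{"rot":[0,0,0],"travel":[0,0,0],"claw":34}]}'
python3 -m creep '{"commands":[{"rot":[0,0,0],"travel":[-0.4,-0.4,0],"claw":34},{"rot":[0,0,0],"travel":[-0.9,-0.9,0],"claw":34},{"rot":[0,0,0],"travel":[-1,-1,0],"claw":34},{"rot":[0,0,0],"travel":[-1,-1,0],"claw":34},{"rot":[0,0,0],"travel":[-0.9,-0.9,0],"claw":34},{"rot":[0,0,0],"travel":[-0.5,-0.5,0],"claw":34},{"rot":[0,0,0],"travel":[0,0,0],"claw":34},{"rot":[0,0,0],"travel":[0,0,0],"claw":34}]}'
python3 -c "
from h import *;go((.6138,-.0406,.2072),108.4);s=readout.observe();print(s['ft_force'],s['wrist_torque'])"
```

```text
time_s: 21.3
ee_pos: [0.4616, 0.0358, 0.2307]
tool_rot: [[-0.948, -0.318, -0.002], [-0.318, 0.948, -0.0], [0.001, 0.0, -1.0]]
ft_force: [-0.3, -0.6, -2.1]
grip_width: 0.0398
grip_force: 29.8
time_s: 22.1
ee_pos: [0.6102, -0.0385, 0.2307]
tool_rot: [[-0.95, -0.313, -0.002], [-0.313, 0.95, 0.0], [0.002, 0.001, -1.0]]
ft_force: [0.5, 0.4, -1.3]
grip_width: 0.0396
grip_force: 29.9
tcp [ 0.6102 -0.0385  0.2307] yaw 108.24286066218706 t 22.1 turn z -0.15713933781296419 shift [-0.1118 -0.126   0.9386]
[ 0.4712  0.4494 -1.3116] [ 0.0331 -0.0021  0.0329]
```

```bash
python3 -m creep '{"commands":[{"rot":[0,0,0],"travel":[-0.11,-0.12,0],"claw":34},{"rot":[0,0,0],"travel":[0,0,0.3],"claw":34},{"rot":[0,0,0],"travel":[0,0,0.3],"claw":34},{"rot":[0,0,0],"travel":[0,0,0.25],"claw":34},{"rot":[0,0,0],"travel":[0,0,0],"claw":34},{"rot":[0,0,0],"travel":[0,0,0],"claw":34},{"rot":[0,0,0],"travel":[0,0,0],"claw":34},{"rot":[0,0,0],"travel":[0,0,0],"claw":34}]}'
python3 - <<'E'
from h import *
go((.6138,-.0406,.2072),108.2);s=readout.observe();print(s['ft_force'],s['wrist_torque'])
S=cams.snapshot('side');cv2.imwrite('pics/s6.png',cv2.resize(S["color"][120:195,265:335],None,fx=8,fy=8,interpolation=2))
E
```

```text
time_s: 22.9
ee_pos: [0.6142, -0.0405, 0.2108]
tool_rot: [[-0.949, -0.316, 0.001], [-0.316, 0.949, -0.0], [-0.0, -0.0, -1.0]]
ft_force: [-0.4, -0.1, -1.7]
grip_width: 0.0398
grip_force: 29.9
tcp [ 0.6142 -0.0405  0.2108] yaw 108.41991274077317 t 22.9 turn z 0.21991274077316803 shift [0.0164 0.0029 0.1429]
[-0.4364 -0.103  -1.7464] [ 0.0137  0.0568 -0.0146]
```

View pics/s6.png

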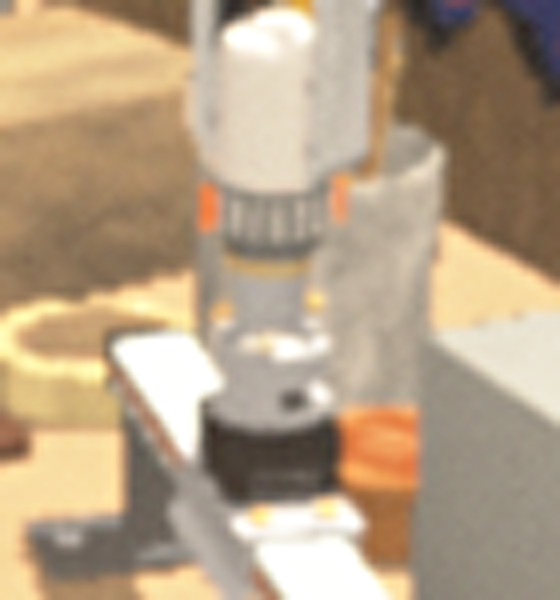

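Lamp axis (265,250) is over the socket (270,370), pins left and right at (222,308) and (315,300), about as in the slots. Lower with force checks.

```bash
python3 -m creep '{"commands":[{"rot":[0,0,0],"travel":[0,0,0.1],"claw":34},{"rot":[0,0,0],"travel":[0,0,0.1],"claw":34},{"rot":[0,0,0],"travel":[0,0,0.1],"claw":34},{"rot":[0,0,0],"travel":[0,0,0.1],"claw":34},{"rot":[0,0,0],"travel":[0,0,0.06],"claw":34},{"rot":[0,0,0],"travel":[0,0,0.06],"claw":34},{"rot":[0,0,0],"travel":[0,0,0],"claw":34},{"rot":[0,0,0],"travel":[0,0,0],"claw":34}]}'
python3 -c "
from h import *;go((.6138,-.0406,.184),108.2);s=readout.observe();print(s['ft_force'],s['wrist_torque'])"
```

```text
time_s: 23.75
ee_pos: [0.6142, -0.0406, 0.1976]
tool_rot: [[-0.949, -0.316, 0.0], [-0.316, 0.949, -0.0], [-0.0, -0.0, -1.0]]
ft_force: [0.3, -1.8, 1.5]
grip_width: 0.0397
grip_force: 29.9
tcp [ 0.6142 -0.0406  0.1976] yaw 108.42027317587244 t 23.75 turn z 0.22027317587242123 shift [0.0153 0.0046 0.5428]
[ 0.3474 -1.8106  1.5128] [-0.2785 -0.1911 -0.0208]
```

```bash
python3 -m creep '{"commands":[{"rot":[0,0,0],"travel":[0,0,0.1],"claw":34},{"rot":[0,0,0],"travel":[0,0,0.1],"claw":34},{"rot":[0,0,0],"travel":[0,0,0.1],"claw":34},{"rot":[0,0,0],"travel":[0,0,0.1],"claw":34},{"rot":[0,0,0],"travel":[0,0,0.08],"claw":34},{"rot":[0,0,0],"travel":[0,0,0.06],"claw":34},{"rot":[0,0,0],"travel":[0,0,0],"claw":34},{"rot":[0,0,0],"travel":[0,0,0],"claw":34}]}'
python3 -c "
from h import *;go((.6138,-.0406,.184),108.2);s=readout.observe();print(s['ft_force'],s['wrist_torque'])"
```

```text
time_s: 24.55
ee_pos: [0.6143, -0.0405, 0.1845]
tool_rot: [[-0.949, -0.316, 0.001], [-0.316, 0.949, -0.0], [-0.001, -0.0, -1.0]]
ft_force: [-0.6, -0.1, 7.6]
grip_width: 0.0395
grip_force: 29.9
tcp [ 0.6143 -0.0405  0.1845] yaw 108.42413816775992 t 24.55 turn z 0.2241381677599179 shift [0.0214 0.0024 0.0188]
[-0.5658 -0.1384  7.6029] [-0.0365 -0.0049  0.0048]
```

```bash
python3 -m creep '{"commands":[{"rot":[0,0,0],"travel":[0,0,0.03],"claw":34},{"rot":[0,0,0],"travel":[0,0,0],"claw":34},{"rot":[0,0,5],"travel":[0,0,0],"claw":34},{"rot":[0,0,5],"travel":[0,0,0],"claw":34},{"rot":[0,0,5],"travel":[0,0,0],"claw":34},{"rot":[0,0,5],"travel":[0,0,0],"claw":34},{"rot":[0,0,5],"travel":[0,0,0],"claw":34},{"rot":[0,0,0],"travel":[0,0,0],"claw":34}]}'
python3 -c "
from h import *;go((.6138,-.0406,.184),108.2);s=readout.observe();print(s['ft_force'],s['wrist_torque'])"
```

```text
time_s: 25.35
ee_pos: [0.6145, -0.0405, 0.1839]
tool_rot: [[-0.993, 0.118, 0.002], [0.118, 0.993, -0.0], [-0.002, -0.0, -1.0]]
ft_force: [1.0, -0.1, 9.0]
grip_width: 0.0396
grip_force: 29.9
tcp [ 0.6145 -0.0405  0.1839] yaw 83.24428003746841 t 25.35 turn z -24.95571996253159 shift [ 0.0264  0.0065 -0.0043]
[ 1.0203 -0.1088  9.0389] [-0.2197 -0.1403 -0.0554]
```

```bash
python3 -m creep '{"commands":[{"rot":[0,0,6],"travel":[0,0,0],"claw":34},{"rot":[0,0,6],"travel":[0,0,0],"claw":34},{"rot":[0,0,6],"travel":[0,0,0],"claw":34},{"rot":[0,0,6],"travel":[0,0,0],"claw":34},{"rot":[0,0,6],"travel":[0,0,0],"claw":34},{"rot":[0,0,6],"travel":[0,0,0],"claw":34},{"rot":[0,0,6],"travel":[0,0,0],"claw":34},{"rot":[0,0,6],"travel":[0,0,0],"claw":34}]}'
python3 -m creep '{"commands":[{"rot":[0,0,3],"travel":[0,0,0],"claw":34},{"rot":[0,0,3],"travel":[0,0,0],"claw":34},{"rot":[0,0,2],"travel":[0,0,0],"claw":34},{"rot":[0,0,0],"travel":[0,0,0],"claw":34},{"rot":[0,0,0],"travel":[0,0,0],"claw":34},{"rot":[0,0,0],"travel":[0,0,0],"claw":34},{"rot":[0,0,0],"travel":[0,0,0],"claw":34},{"rot":[0,0,0],"travel":[0,0,0],"claw":34}]}'
python3 - <<'E'
from h import *
go((.6138,-.0406,.184),108.2);s=readout.observe();print(s['ft_force'],s['wrist_torque'])
E
```

```text
time_s: 26.15
ee_pos: [0.6141, -0.041, 0.1837]
tool_rot: [[-0.576, 0.817, 0.0], [0.817, 0.576, -0.001], [-0.001, -0.0, -1.0]]
ft_force: [-2.2, -2.1, 9.6]
grip_width: 0.0396
grip_force: 29.9
time_s: 26.95
ee_pos: [0.614, -0.041, 0.1837]
tool_rot: [[-0.46, 0.888, 0.0], [0.888, 0.46, -0.001], [-0.001, -0.0, -1.0]]
ft_force: [-2.0, -3.1, 8.5]
grip_width: 0.0395
grip_force: 30.0
tcp [ 0.614  -0.041   0.1837] yaw 27.410417906161552 t 26.95 turn z -80.78958209383848 shift [ 0.0043  0.0162 -0.0132]
[-1.9865 -3.1307  8.5489] [-0.8402  0.6349  0.0047]
```

```bash
python3 -m creep '{"commands":[{"rot":[0,0,1.5],"travel":[0,0,0],"claw":34},{"rot":[0,0,1.5],"travel":[0,0,0],"claw":34},{"rot":[0,0,0],"travel":[0,0,0],"claw":34},{"rot":[0,0,0],"travel":[0,0,-0.08],"claw":34},{"rot":[0,0,0],"travel":[0,0,-0.08],"claw":34},{"rot":[0,0,0],"travel":[0,0,-0.06],"claw":34},{"rot":[0,0,0],"travel":[0,0,0],"claw":34},{"rot":[0,0,0],"travel":[0,0,0],"claw":34}]}'
python3 - <<'E'
from h import *
go((.6138,-.0406,.1912),24.4);s=readout.observe();print(s['ft_force'],s['wrist_torque'])
E
```

```text
time_s: 27.75
ee_pos: [0.614, -0.0409, 0.1889]
tool_rot: [[-0.413, 0.911, -0.0], [0.911, 0.413, -0.001], [-0.001, -0.0, -1.0]]
ft_force: [-1.9, -4.9, 6.1]
grip_width: 0.0395
grip_force: 30.0
tcp [ 0.614  -0.0409  0.1889] yaw 24.41124499760876 t 27.75 turn z 0.01124499760877029 shift [ 0.0134 -0.0019 -0.0923]
[-1.9319 -4.8627  6.139 ] [-0.9981  0.7216  0.0134]
```

```bash
python3 -m creep '{"commands":[{"rot":[0,0,0],"travel":[-0.02,-0.01,-0.02],"claw":34},{"rot":[0,0,0],"travel":[0,0,-0.02],"claw":34},{"rot":[0,0,0],"travel":[0,0,-0.02],"claw":34},{"rot":[0,0,0],"travel":[0,0,0],"claw":34},{"rot":[0,0,0],"travel":[0,0,0],"claw":34},{"rot":[0,0,0],"travel":[0,0,0],"claw":34},{"rot":[0,0,0],"travel":[0,0,0],"claw":34},{"rot":[0,0,0],"travel":[0,0,0],"claw":34}]}'
python3 - <<'E'
from h import *
go((.6138,-.0406,.1912),24.4);s=readout.observe();print(s['ft_force'],s['wrist_torque'])
S=cams.snapshot('side');cv2.imwrite('pics/s7.png',cv2.resize(S["color"][110:200,250:340],None,fx=6.6,fy=6.6,interpolation=2))
E
```

```text
time_s: 28.55
ee_pos: [0.614, -0.0411, 0.1901]
tool_rot: [[-0.413, 0.911, -0.0], [0.911, 0.413, 0.0], [0.0, -0.0, -1.0]]
ft_force: [-1.6, -2.4, 4.2]
grip_width: 0.0395
grip_force: 30.0
tcp [ 0.614  -0.0411  0.1901] yaw 24.42038243540546 t 28.55 turn z 0.020382435405451815 shift [ 0.0216 -0.001  -0.0422]
[-1.6133 -2.3702  4.2448] [-0.5669  0.7344  0.0136]
```

View pics/s7.png

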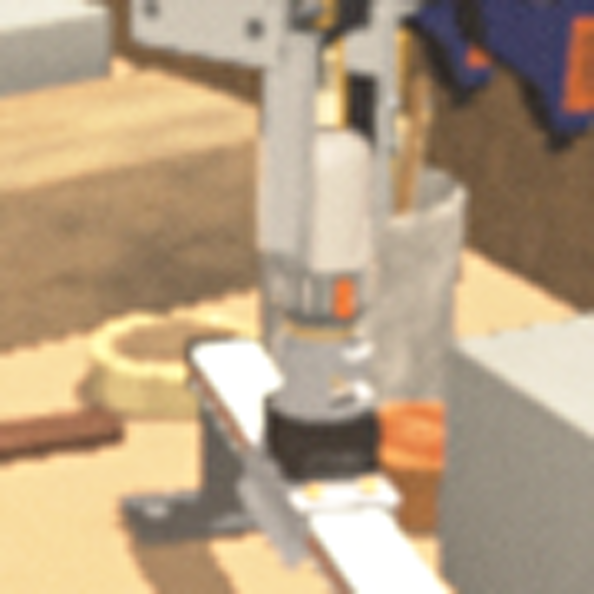

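The rib at (343,297) now faces along the bar, the pin is in the end notch at (340,388), and the holder is flat. The downward force has dropped, so the pins are at the notch top. Handing in.

```bash
python3 -c "
from plant import order;print(order.finish_job())"
```

```text
the job is handed in; nothing more can be done
None
```

I handed the job in at about 28.6 s. The lampholder hangs flat on the bar, and the lamp is pushed down, twisted about 84° and eased up into the end notches, still gripped at 30 N. The hand-in returned no verdict.

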